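Clear the maize tester and dock its sample jug

TASK

Tidy up the grain tester for use: put the bolt that lies on its deck into the stainless bolt tin and the screwdriver into the red tool tray, lying wholly inside. Then seat the white sample jug on the cleared deck, fully home with its big hole over the big peg and its small hole over the small peg, keeping it upright all the way. Leave the oiler and the green grease can where they stand.

Things in the scene. Friction and masses are not known exactly. Their poses are not given: they have to be found in the camera images.
- tester: Low grey grain tester fixed to the bench: casing 190 mm along its x, y from -100 to +70 mm, flat deck 30 mm above the bench. Origin on the bench under the middle of the docking place; z up. Big peg at +x, small peg at -x. (Well off to the robot's left, clear of the work, stands a fixed yellow toolbox 120 mm tall, its lid ajar up to 230 mm.)
- seat (a point): Centre of the docking place on the deck, at deck height (30 mm above the bench), midway between the pegs; axes as the tester.
- big_peg (a point): Top of the big steel peg, 14 mm diameter, 14 mm tall above the deck (top 5 mm tapered), 58 mm from the seat centre along the tester's +x.
- small_peg (a point): Top of the small steel peg, 9 mm diameter, 14 mm tall, tapered, 58 mm from the seat centre along the tester's -x.
- jug: White plastic sample jug, loose, 0.18 to 0.35 kg: foot plate 150 (x) x 100 (y) x 8 mm, round hollow body 56 mm outside diameter, 4 mm wall, from the plate up to 110 mm, centred. Loop handle on its +y side reaching y = 60 mm, at heights 30 to 100 mm. Origin centre of the plate's underside; z up.
- big_hole (a point): Centre, at the underside, of the 18 mm through hole in the jug's foot plate, at jug x = +58 mm.
- small_hole (a point): Centre, at the underside, of the 13 mm through hole in the foot plate, at jug x = -58 mm.
- bolt: Large steel bolt lying on the tester deck, about 0.2 kg, 73 mm long along its x: 18 mm shank, hex head 27 mm across flats and 11 mm thick at -x, hex nut 27 mm across and 14 mm thick at +x, 47 mm of clear shank between them. Origin under the middle, 13.5 mm below the axis.
- bolt_mid (a point): Middle of the bolt on its axis.
- driver: Stubby wooden-handled screwdriver lying on the tester deck, 70 g, 115 mm long along its x: handle 26 mm diameter from x = -57.5 to 0, then a 6 mm steel blade to +57.5. Origin 13 mm below the axis, at mid length.
- driver_grip (a point): Point on the screwdriver's axis in the middle of the handle (x = -23 mm), near its centre of mass.
- driver_butt (a point): Rear end of the screwdriver's handle, on its axis.
- driver_tip (a point): Tip of the screwdriver's blade, on its axis.
- tin: Round stainless open bolt tin, fixed by its magnetic foot, 104 mm outside diameter, 3 mm wall, 55 mm tall. Origin at the centre of its underside.
- tin_in (a point): Centre of the bolt tin's inner floor, 4 mm above the bench.
- tray: Red steel open tool tray, fixed, 110 (x) x 190 (y) x 40 mm tall, 4 mm walls and floor. Origin at the centre of its underside.
- tray_in (a point): Centre of the tray's inner floor, 4 mm above the bench; axes as the tray.
- oiler: Bystander: aluminium pump oiler, loose, body 72 mm diameter, tapering above 60 mm to a 28 mm neck 112 mm tall; spout reaches 79 mm out along its +x at up to 144 mm height, pump lever 59 mm along -x at up to 124 mm. Origin centre of underside.
- can: Bystander: green grease can, loose, 66 mm diameter, 75 mm tall. Origin centre of underside.
Things that resemble listed ones, but are neither listed nor needed, are in the scene too. What is shaped like the tin but blue, brown or turquoise is not meant.

How it is judged:
By the outcome, as a careful person would: the job done as asked, in the order asked, and still so for the second after the job is handed in, with the robot touching nothing.
It also fails if it takes over 70 s, if anything falls off the work surface, if the arm or the gripper's body presses on something with over 40 N, if the wrist force passes 120 N, or if a joint passes its speed limit or range.

ROBOT

A 6-joint arm with a two-finger parallel gripper is mounted at the origin on the work surface. World frame = base frame: x ahead of the robot, y to its left, z up, the work surface at z = 0. Lengths are in m, angles in rad, forces in N, time in s.
With the tool pointing down it reaches from about 0.25 to 0.775 m from the base axis. Payload 4 kg.
Tool frame: the origin (TCP) lies at the very end of the fingers, on their centre line; the grasp point (between the pads) lies 19 mm behind it (env.tcp_to_grasp is the distance from the TCP to the grasp point, in m); z points along the fingers, y is the line along which they close (so a half turn about z gives the same grasp; the last joint's range is limited). The gripper opens to 94 mm and grips with 3 to 60 N. Pads are 16 mm wide; open, the fingers measure 119 mm over their backs; the gripper's body (75 mm by 177 mm) begins 78 mm behind the grasp point.
Start: joints at [-0.103, 0.087, 1.371, -0, 1.684, -0.103], TCP at [0.55, -0, 0.206] pointing down, gripper open.
Joint ranges: [-3.1, 3.1], [-0.76, 2.03], [0.27, 2.55], [-1.08, 4.22], [0.17, 2.65], [-2.57, 2.57]. Speed limits (rad/s): [2.79, 2.79, 3.14, 3.14, 3.14, 3.14].

INTERFACE

Orientations are given as a rotation vector (axis times angle).
In Python, from workcell import status, viewer, ticket, env gives the robot as it stands.
- The arm moves only by the shell command python3 -m creep 'ROWS' [OPENING]. ROWS is JSON, a list of rows, each a list of 2 entries, a list of its own where there are three numbers: the shift along the tool's x, y, z in mm, then the turn, a rotation vector about the tool's x, y, z in degrees. In form: [[[tx, ty, tz], [rx, ry, rz]], ...]. A call has exactly 8 rows; each row is the pose to reach, as a shift and turn from the pose commanded when the call began, along the tool's axes at that moment; what a row does not reach only later rows make up. A row lasts 1/10 s, in which the tool goes at most 50 mm and 8.59 degrees, less where a joint would pass 70% of its speed; a pose out of reach is approached as far as the arm can. A call with a gripper value outside its range is refused whole. OPENING is the opening, from 0 (shut) to 1 (fully open), set as the call begins (- or left out, the last holds). The fingers move at their own pace and stop on an object; the grip force is fixed at half the most. Time passes only in rows, so rows that repeat a pose let the fingers close, or fill a call up. It gives the time, the measured TCP pose, the force, the opening and the grip force at its end, in the units of the state.
- status.read_state(): the state, without advancing time (a new reading comes with each control period).
- viewer.snapshot(name): name is "scene" or "side" or "wrist"; returns (picture, depth): 420x560x3 uint8, blue, green, red; 420x560 float32, m along the optical axis (not along the pixel's ray), 0 where there is no reading.
- viewer.calibration(name): a dict with "fx", "fy", "cx", "cy" (pixels), "k1" (the pictures are not rectified: a ray, as slopes to the right and down, at radius r is drawn at 1 + k1 r^2 times it, then the intrinsics apply), "R" (3x3) and "t" (3): a world point X has camera coordinates R X + t; the wrist camera has in their place "tool_from_camera" (4x4, takes a point from camera to tool coordinates, whose origin is the TCP and whose axes are the flange's). Camera axes: x right, y down, z forward; pixel columns grow to the right and rows downward; lengths in m; the calibration is good to about 2 mm. A picture is of the moment at which its call begins: read the wrist's pose just before it. calibration takes no time and is no camera call.
- ticket.close_job(): hands the job in; it is judged then, once.
Trained networks look in the newest picture that a camera, given by its name, has taken for a name from the list of things; names that differ only in an ending like _2 or _b are one class to them, and where a whole thing is asked for, a point or a joint stands for the part that bears it (a point fixed in the world has none). Each returns a list of dicts, best first, with "score" (0 to 1); they miss things now and then, are a little off and sometimes report something else, mostly with a low value. They report only what shows in the picture. A call takes as long as a camera call. They do not tell look-alikes from the thing itself.
- viewer.trace(name, camera): "pixels" (420x560 bool, what is visible of it) and "rect" ([left, top, width, height] in pixels, round what is visible of it).
The state is a dict: "t": time; "joint_positions": joint angles; "dq": joint speeds; "tau": joint torques, N m; "eef_pos": TCP position; "ee_rot": TCP orientation; "force": force on the tool from outside, world axes, zero at the start; "torque": the same for the moment, N m; "grip_width": finger opening in m; "grip_force": force on a finger pad.
Only numpy, scipy, OpenCV 4.12 (cv2) and the standard library are available. Lean on these libraries where they do the work, as an engineer would, in place of code of your own. Each camera call takes 0.05 s, during which the arm holds its last target. There are 200 camera calls.

## Working session

There is one attempt and no reset: what is moved stays moved. The work goes in short steps, Python scripts to look and compute and a shell command to move; the robot and the scene stay as the last step left them, time stands still between calls to the robot, and variables do not carry over. Pictures are saved under pics/ and viewed, at most 10 in all, crops included, and the job is handed in when it is done.

```bash
mkdir -p pics; ls; cat > h.py <<'E'
import numpy as np, cv2
from scipy.spatial.transform import Rotation as Ro
from workcell import status, viewer, ticket, env
def cam(name):
    c=viewer.calibration(name)
    s=status.read_state()
    if name=="wrist":
        T=np.eye(4);T[:3,:3]=Ro.from_rotvec(s["ee_rot"]).as_matrix();T[:3,3]=s["eef_pos"]
        M=T@np.array(c["tool_from_camera"])
    else:
        M=np.eye(4);R=np.array(c["R"]);M[:3,:3]=R.T;M[:3,3]=-R.T@np.array(c["t"])
    return c,M
def rays(c,uv):
    K=np.array([[c["fx"],0,c["cx"]],[0,c["fy"],c["cy"]],[0,0,1.]])
    p=cv2.undistortPoints(np.asarray(uv,float).reshape(-1,1,2),K,np.array([c["k1"],0,0,0.]))[:,0]
    return np.c_[p,np.ones(len(p))]
def snap(name):
    c,M=cam(name); im,d=viewer.snapshot(name); return im,d,c,M
def cloud(c,M,d,mask=None):
    m=(d>0) if mask is None else (mask&(d>0))
    v,u=np.nonzero(m); r=rays(c,np.c_[u,v])*d[m][:,None]
    return r@M[:3,:3].T+M[:3,3]
def onplane(c,M,uv,z):
    r=rays(c,uv)@M[:3,:3].T; o=M[:3,3]
    return o+r*((z-o[2])/r[:,2])[:,None]
def st():
    s=status.read_state(); print({k:np.round(s[k],4) for k in("t","joint_positions","eef_pos","ee_rot","force","grip_width","grip_force")})
E
python3 - <<'E'
from h import *
st()
for n in("scene","side"):
    im,d,c,M=snap(n); cv2.imwrite(f"pics/{n}0.png",im); print(n,M.round(3).tolist())
    for o in("tester","jug","bolt","driver","tin","tray","oiler","can"):
        for q in viewer.trace(o,n)[:4]:
            p=cloud(c,M,d,q["pixels"])
            if len(p): print(o,round(q["score"],2),q["rect"],np.percentile(p,[3,50,97],axis=0).round(3).tolist())
E
```

```text
pics
{'t': np.float64(0.0), 'joint_positions': array([-0.1031,  0.0879,  1.3722, -0.    ,  1.6836, -0.1031]), 'eef_pos': array([0.5495, 0.    , 0.2043]), 'ee_rot': array([-2.2203e+00, -2.2203e+00,  2.1000e-03]), 'force': array([-0.4222,  1.035 , -0.999 ]), 'grip_width': np.float64(0.094), 'grip_force': np.float64(0.0)}
scene [[0.591, 0.537, -0.602, 1.073], [0.807, -0.41, 0.426, -0.426], [-0.018, -0.737, -0.676, 0.658], [0.0, 0.0, 0.0, 1.0]]
tester 0.74 [258.5, 181.7, 106.2, 81.8] [[0.475, -0.089, 0.007], [0.593, -0.022, 0.03], [0.661, 0.074, 0.033]]
tester 0.71 [385.9, 136.4, 50.1, 63.2] [[0.537, 0.255, 0.0], [0.608, 0.309, 0.019], [0.656, 0.405, 0.109]]
tester 0.33 [306.9, 184.3, 32.9, 29.1] [[0.508, 0.042, 0.038], [0.545, 0.049, 0.05], [0.607, 0.065, 0.057]]
jug 0.98 [385.3, 139.4, 54.2, 61.9] [[0.529, 0.256, -0.0], [0.608, 0.31, 0.019], [0.655, 0.406, 0.109]]
bolt 0.9 [290.3, 199.0, 25.5, 27.3] [[0.532, -0.03, 0.04], [0.568, -0.021, 0.052], [0.601, -0.008, 0.058]]
bolt 0.44 [308.4, 182.4, 27.8, 31.8] [[0.508, 0.043, 0.031], [0.548, 0.05, 0.05], [0.606, 0.066, 0.057]]
driver 0.82 [
[... 1789 characters left out ...]
 0.002], [0.29, -0.261, 0.023], [0.336, -0.219, 0.055]]
tin 0.6 [318.2, 218.5, 49.1, 47.9] [[0.542, -0.235, 0.002], [0.596, -0.183, 0.028], [0.643, -0.134, 0.054]]
tin 0.59 [371.5, 309.7, 62.7, 71.5] [[0.419, -0.502, 0.002], [0.478, -0.45, 0.023], [0.52, -0.403, 0.054]]
tray 0.95 [135.1, 161.6, 73.3, 52.2] [[0.332, 0.185, -0.0], [0.398, 0.289, 0.013], [0.453, 0.381, 0.038]]
oiler 0.7 [396.8, 221.3, 37.8, 66.9] [[0.616, -0.372, 0.006], [0.631, -0.35, 0.061], [0.666, -0.316, 0.134]]
can 0.68 [321.9, 161.4, 23.7, 36.4] [[0.724, -0.004, -0.001], [0.742, 0.012, 0.047], [0.784, 0.052, 0.074]]
can 0.45 [192.9, 131.3, 60.3, 49.4] [[0.528, 0.254, -0.002], [0.579, 0.308, 0.008], [0.652, 0.395, 0.107]]
```

View pics/scene0.png

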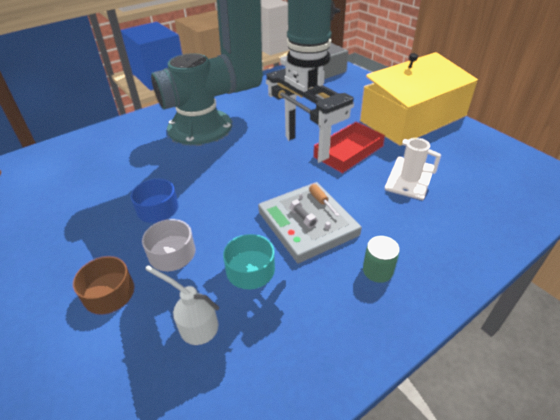

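View pics/side0.png

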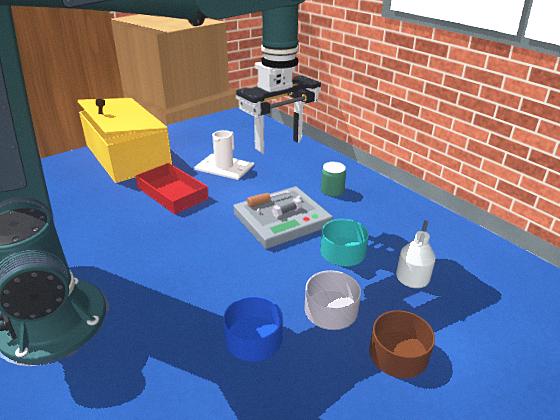

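The scene picture shows the stainless tin at (168,245), with the blue, brown and turquoise look-alikes around it. The tester is at (310,222) with the bolt (303,213) and driver (322,198) on it. The tray is at (349,146) and the jug at (413,170). The side view agrees. Next is a wrist look from here.

```bash
python3 - <<'E'
from h import *
im,d,c,M=snap("wrist"); cv2.imwrite("pics/w0.png",im); print(M.round(3).tolist())
np.save("pics/w0d.npy",d)
P=np.full(d.shape+(3,),np.nan);P[d>0]=cloud(c,M,d)
H=P[...,2]
m=((H>.026)&(H<.034)).astype(np.uint8)
pts=P[(m>0)][:,:2]; print("deck rect",cv2.minAreaRect((pts*1000).astype(np.float32)), "deckz",np.median(H[m>0]))
for o in("bolt","driver","tester","jug","tin","tray"):
    for q in viewer.trace(o,"wrist")[:3]:
        k=q["pixels"]&(H>.036)&(H<.07) if o in("bolt","driver") else q["pixels"]
        p=P[k]
        if len(p)>10:
            print(o,round(q["score"],2),q["rect"],np.percentile(p,[2,50,98],axis=0).round(3).tolist(), cv2.minAreaRect((p[:,:2]*1000).astype(np.float32)))
E
```

```text
[[1.0, 0.0, -0.0, 0.55], [-0.0, -0.964, -0.267, 0.076], [-0.0, 0.267, -0.964, 0.385], [0.0, 0.0, 0.0, 1.0]]
deck rect ((572.9508056640625, -44.994293212890625), (388.9833679199219, 516.0659790039062), 5.4011101722717285) deckz 0.030144345769437836
bolt 0.69 [250.3, 190.6, 71.8, 32.1] [[0.529, -0.03, 0.044], [0.565, -0.015, 0.052], [0.599, -0.003, 0.058]] ((563.9242553710938, -17.178571701049805), (29.83462142944336, 72.11698913574219), 87.52049255371094)
bolt 0.29 [73.5, 0.0, 119.9, 18.7] [[0.357, 0.183, 0.036], [0.372, 0.187, 0.039], [0.397, 0.19, 0.041]] ((377.2542419433594, 186.480224609375), (7.037386894226074, 43.613136291503906), 88.85111236572266)
bolt 0.17 [225.1, 119.4, 113.1, 32.4] [[0.504, 0.042, 0.044], [0.536, 0.053, 0.053], [0.61, 0.069, 0.056]] ((558.7858276367188, 50.30864715576172), (25.30329132080078, 115.05070495605469), 80.30843353271484)
driver 0.61 [227.1, 120.4, 113.6, 32.0] [[0.505, 0.042, 0.043], [0.537, 0.053, 0.053], [0.61, 0.069, 0.056]] ((559.5186767578125, 50.83213424682617), (25.513164520263672, 114.79193115234375), 81.07067108154297)
tester 0.67 [196.1, 100.2, 185.6, 165.9] [[nan, nan, nan], [nan, nan, nan], [nan, nan, nan]] ((563.2063598632812, -8.510520935058594), (168.4139404296875, 186.99005126953125), 77.42191314697266)
tin 0.86 [161.1, 357.1, 84.0, 49.1] [[nan, nan, nan], [nan, nan, nan], [nan, nan, nan]] ((nan, nan), (0.0, 0.0), 0.0)
tin 0.8 [272.9, 283.2, 80.1, 98.7] [[nan, nan, nan], [nan, nan, nan], [nan, nan, nan]] ((579.566650390625, -128.85011291503906), (95.499267578125, 300.70050048828125), 20.362457275390625)
tray 0.64 [77.6, 0.0, 118.3, 17.9] [[nan, nan, nan], [nan, nan, nan], [nan, nan, nan]] ((400.9154052734375, 190.2115478515625), (16.897933959960938, 125.59870910644531), 88.52582550048828)
```

View pics/w0.png

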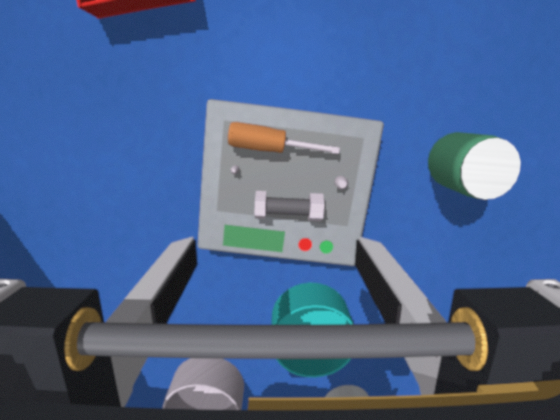

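The wrist picture shows the bolt mid-shank at (290,206) and the driver handle at (255,137) with its tip at (338,150). The big peg is at (342,184) and the small one at (235,171). I'll work out the poses and the first move.

```bash
python3 - <<'E'
from h import *
c,M=cam("wrist"); d=np.load("pics/w0d.npy")
ang=lambda v:np.degrees(np.arctan2(v[1],v[0]))
p=onplane(c,M,[[342,183],[235,171]],.042); print("pegs",p.round(4),"dist",np.linalg.norm(p[0]-p[1]),"mid",p.mean(0).round(4),"yaw",ang(p[0]-p[1]))
q=onplane(c,M,[[208,100],[382,122],[356,265],[199,248]],.03); print("deck corners",q.round(4), ang(q[1]-q[0]),ang(q[2]-q[3]),np.linalg.norm(q[1]-q[0]))
R=Ro.from_rotvec([0,0,0])
b=onplane(c,M,[[260,204],[317,207],[290,206]],.0435); print("bolt",b.round(4),ang(b[1]-b[0]))
r=onplane(c,M,[[229,132],[339,150],[255,137]],.043); print("driver",r.round(4),ang(r[1]-r[0]))
for n in("scene","side"):
    im,d,c,M=snap(n)
    q=viewer.trace("tray",n)[0]["pixels"]; P=cloud(c,M,d,q); P=P[(P[:,2]>.033)&(P[:,2]<.045)]
    print(n,"tray rim",cv2.minAreaRect((P[:,:2]*1000).astype(np.float32)))
    for q in viewer.trace("tin",n):
        P=cloud(c,M,d,q["pixels"]);P=P[(P[:,2]>.045)&(P[:,2]<.06)]
        cc=cv2.minEnclosingCircle((P[:,:2]*1000).astype(np.float32)); print(" tin rim",cc)
    q=viewer.trace("jug",n)[0]["pixels"]; P=cloud(c,M,d,q); B=P[(P[:,2]>.1)&(P[:,2]<.115)]; F=P[(P[:,2]>.004)&(P[:,2]<.014)]
    print(" jug top",cv2.minEnclosingCircle((B[:,:2]*1000).astype(np.float32)),"foot",cv2.minAreaRect((F[:,:2]*1000).astype(np.float32)))
st()
E
```

```text
pegs [[0.6211 0.0072 0.042 ]
 [0.5073 0.0201 0.042 ]] dist 0.11448787155203925 mid [0.5642 0.0136 0.042 ] yaw -6.44942065874997
deck corners [[ 0.4799  0.0928  0.03  ]
 [ 0.663   0.0708  0.03  ]
 [ 0.6458 -0.0944  0.03  ]
 [ 0.4605 -0.0726  0.03  ]] -6.8562730169198005 -6.716781831048321 0.1844528609591665
bolt [[ 0.5334 -0.0156  0.0435]
 [ 0.595  -0.019   0.0435]
 [ 0.5658 -0.0179  0.0435]] -3.1195914212206537
driver [[0.5025 0.0605 0.043 ]
 [0.616  0.0423 0.043 ]
 [0.5291 0.0554 0.043 ]] -9.140627750042189
scene tray rim ((400.593505859375, 285.2030029296875), (113.12581634521484, 195.90867614746094), 6.643917083740234)
 tin rim ((452.41290283203125, -299.2744445800781), 53.41897201538086)
 tin rim ((597.2281494140625, -183.59951782226562), 52.5003662109375)
 tin rim ((319.42724609375, -274.7992858886719), 83.40103149414062)
 tin rim ((474.14434814453125, -449.9285888671875), 53.67850112915039)
 tin rim ((558.8316650390625, 48.831581115722656), 57.38685607910156)
 tin rim ((565.3837280273438, -18.276323318481445), 37.691219329833984)
 jug top ((591.57470703125, 325.3294372558594), 
[... 374 characters left out ...]
279297)
 tin rim ((469.2261962890625, -451.1062927246094), 53.09183883666992)
 tin rim ((448.2840270996094, -301.1645202636719), 53.52377700805664)
 tin rim ((524.6401977539062, 52.50054168701172), 28.47507095336914)
 jug top ((581.3434448242188, 328.07843017578125), 33.619598388671875) foot ((586.1782836914062, 325.41961669921875), (104.6813735961914, 149.47320556640625), 27.840269088745117)
{'t': np.float64(1.65), 'joint_positions': array([-0.1031,  0.0872,  1.3707, -0.    ,  1.6836, -0.1031]), 'eef_pos': array([ 0.55  , -0.    ,  0.2055]), 'ee_rot': array([2.2214, 2.2214, 0.    ]), 'force': array([ 0.0277,  0.2099, -0.5096]), 'grip_width': np.float64(0.094), 'grip_force': np.float64(0.0)}
```

```bash
python3 -m creep '[[[3,-2,10],[0,0,8.5]],[[6,-4,25],[0,0,17]],[[9,-6,40],[0,0,25.5]],[[12,-9,55],[0,0,34]],[[15,-12,65],[0,0,42.5]],[[17.5,-14.5,75],[0,0,51]],[[17.5,-14.5,80],[0,0,59.5]],[[17.5,-14.5,85],[0,0,68]]]' 0.5
```

```text
t: 2.45
eef_pos: [0.5353, 0.0176, 0.12]
ee_rot: [-3.086, -0.59, 0.001]
force: [0.4, -0.4, 0.5]
grip_width: 0.0467
grip_force: 0.0
```

```bash
python3 -m creep '[[[0,0,15],[0,0,8.5]],[[0,0,30],[0,0,17]],[[0,0,42],[0,0,25]],[[0,0,52],[0,0,25]],[[0,0,62],[0,0,25]],[[0,0,72],[0,0,25]],[[0,0,72],[0,0,25]],[[0,0,72],[0,0,25]]]'; python3 -c "
from h import *; st()"
```

```text
t: 3.25
eef_pos: [0.5362, 0.0182, 0.0561]
ee_rot: [-3.14, 0.079, -0.005]
force: [-12.8, 3.3, 30.4]
grip_width: 0.047
grip_force: 22.7
{'t': np.float64(3.25), 'joint_positions': array([-7.2200e-02,  1.3330e-01,  1.6224e+00,  6.0000e-04,  1.3828e+00,
        1.5486e+00]), 'eef_pos': array([0.5362, 0.0182, 0.0561]), 'ee_rot': array([-3.1402,  0.0786, -0.0049]), 'force': array([-12.7663,   3.2832,  30.3862]), 'grip_width': np.float64(0.047), 'grip_force': np.float64(22.7326)}
```

My tool-axis signs were swapped: at the start tool x is +world y and tool y is +world x. I'll back straight up and check what was touched.

```bash
python3 -m creep '[[[0,0,-20],[0,0,0]],[[0,0,-50],[0,0,0]],[[0,0,-90],[0,0,0]],[[0,0,-130],[0,0,0]],[[0,0,-165],[0,0,0]],[[0,0,-172],[0,0,0]],[[0,0,-172],[0,0,0]],[[0,0,-172],[0,0,0]]]'; python3 - <<'E'
from h import *
st(); s=status.read_state(); print(Ro.from_rotvec(s["ee_rot"]).as_matrix().round(3))
im,d,c,M=snap("wrist"); cv2.imwrite("pics/w1.png",im)
for o in("bolt","driver"):
    for q in viewer.trace(o,"wrist")[:2]:
        p=cloud(c,M,d,q["pixels"]); p=p[(p[:,2]>.036)&(p[:,2]<.07)]
        if len(p): print(o,round(q["score"],2),q["rect"],cv2.minAreaRect((p[:,:2]*1000).astype(np.float32)),p[:,2].max())
E
```

```text
t: 4.05
eef_pos: [0.5348, 0.0175, 0.2185]
ee_rot: [-3.14, 0.081, 0.005]
force: [0.1, -0.3, -0.4]
grip_width: 0.0471
grip_force: 0.0
{'t': np.float64(4.05), 'joint_positions': array([-0.0732,  0.0541,  1.3804, -0.    ,  1.7101,  1.5492]), 'eef_pos': array([0.5348, 0.0175, 0.2185]), 'ee_rot': array([-3.1404,  0.0811,  0.0046]), 'force': array([ 0.082 , -0.2999, -0.4232]), 'grip_width': np.float64(0.0471), 'grip_force': np.float64(0.0)}
[[ 0.999 -0.052 -0.003]
 [-0.052 -0.999  0.   ]
 [-0.003 -0.    -1.   ]]
bolt 0.59 [289.0, 128.0, 30.9, 69.7] ((564.1871337890625, -17.601367950439453), (29.96445655822754, 73.14701843261719), 86.7301254272461) 0.05931047435423542
```

View pics/w1.png

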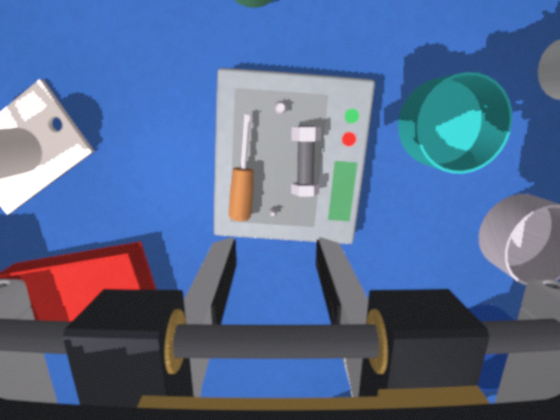

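The bolt has not moved, and the driver still lies on the deck at (243,170). The image's up direction is world +x. Now I go to the bolt with the corrected axes.

```bash
python3 -m creep '[[[8,9,10],[0,0,0]],[[18,20,30],[0,0,0]],[[27,29,60],[0,0,0]],[[31,33,95],[0,0,0]],[[31,33.5,120],[0,0,0]],[[31,33.5,130],[0,0,0]],[[31,33.5,130],[0,0,0]],[[31,33.5,130],[0,0,0]]]' 0.5; python3 -c "
from h import *; st()
im,d,c,M=snap('wrist'); cv2.imwrite('pics/w2.png',im)
q=viewer.trace('bolt','wrist')[0];p=cloud(c,M,d,q['pixels']); p=p[(p[:,2]>.036)&(p[:,2]<.07)]; print(q['score'],q['rect'],cv2.minAreaRect((p[:,:2]*1000).astype(np.float32)))"
```

```text
t: 5.0
eef_pos: [0.5654, -0.0178, 0.0913]
ee_rot: [3.14, -0.082, 0.002]
force: [0.7, -0.1, -0.5]
grip_width: 0.0471
grip_force: 0.0
{'t': np.float64(5.0), 'joint_positions': array([-1.3160e-01,  1.7020e-01,  1.5070e+00, -1.0000e-04,  1.4630e+00,
        1.4914e+00]), 'eef_pos': array([ 0.5654, -0.0178,  0.0913]), 'ee_rot': array([ 3.1403e+00, -8.2100e-02,  2.2000e-03]), 'force': array([ 0.6551, -0.0859, -0.4738]), 'grip_width': np.float64(0.0471), 'grip_force': np.float64(0.0)}
0.63 [249.8, 174.6, 46.6, 112.5] ((564.3211669921875, -17.795007705688477), (31.243364334106445, 73.92229461669922), 87.7630844116211)
```

Centred. Next: descend, close and lift.

```bash
python3 -m creep '[[[-1,0,20],[0,0,0]],[[-1,0,40],[0,0,0]],[[-1,0,52],[0,0,0]],[[-1,0,57],[0,0,0]],[[-1,0,57],[0,0,0]],[[-1,0,57],[0,0,0]],[[-1,0,57],[0,0,0]],[[-1,0,57],[0,0,0]]]'; python3 -m creep '[[[0,0,0],[0,0,0]],[[0,0,0],[0,0,0]],[[0,0,0],[0,0,0]],[[0,0,0],[0,0,0]],[[0,0,-5],[0,0,0]],[[0,0,-20],[0,0,0]],[[0,0,-50],[0,0,0]],[[0,0,-80],[0,0,0]]]' 0.02
```

```text
t: 5.9
eef_pos: [0.5644, -0.0176, 0.0345]
ee_rot: [3.14, -0.082, 0.003]
force: [0.0, -0.0, 0.5]
grip_width: 0.047
grip_force: 0.0
t: 6.7
eef_pos: [0.5632, -0.0175, 0.1146]
ee_rot: [-3.141, 0.082, 0.002]
force: [0.5, -0.9, -1.6]
grip_width: 0.0171
grip_force: 30.0
```

```bash
python3 -m creep '[[[-5,15,-15],[0,0,0]],[[-20,55,-25],[0,0,0]],[[-35,100,-25],[0,0,0]],[[-50,145,-25],[0,0,0]],[[-65,190,-25],[0,0,0]],[[-80,235,-25],[0,0,0]],[[-92,270,-25],[0,0,0]],[[-98,288,-25],[0,0,0]]]'; python3 -m creep '[[[0,0,0],[0,0,0]],[[0,0,0],[0,0,0]],[[0,0,0],[0,0,0]],[[0,0,0],[0,0,0]],[[0,0,0],[0,0,0]],[[0,0,0],[0,0,0]],[[0,0,0],[0,0,0]],[[0,0,0],[0,0,0]]]'; python3 -c "
from h import *; st()
im,d,c,M=snap('wrist'); cv2.imwrite('pics/w3.png',im)
for q in viewer.trace('tin','wrist')[:3]:
  p=cloud(c,M,d,q['pixels']); p=p[(p[:,2]>.048)&(p[:,2]<.06)]; print(q['score'],q['rect'],len(p)and cv2.minEnclosingCircle((p[:,:2]*1000).astype(np.float32)))"
```

```text
t: 7.5
eef_pos: [0.448, -0.3036, 0.1385]
ee_rot: [3.139, -0.089, -0.002]
force: [0.5, 0.5, -2.4]
grip_width: 0.0172
grip_force: 30.0
t: 8.3
eef_pos: [0.4509, -0.2998, 0.1385]
ee_rot: [3.14, -0.081, 0.0]
force: [-0.3, 0.2, -1.0]
grip_width: 0.0174
grip_force: 30.0
{'t': np.float64(8.3), 'joint_positions': array([-0.6915,  0.091 ,  1.4997, -0.    ,  1.5509,  0.9312]), 'eef_pos': array([ 0.4509, -0.2998,  0.1385]), 'ee_rot': array([ 3.1405e+00, -8.1500e-02,  1.0000e-04]), 'force': array([-0.258 ,  0.1841, -0.9859]), 'grip_width': np.float64(0.0174), 'grip_force': np.float64(29.9954)}
0.97 [374.4, 111.7, 141.9, 126.0] ((473.8575134277344, -452.31884765625), 52.515567779541016)
0.97 [248.3, 358.6, 57.7, 40.4] ((274.778564453125, -304.20477294921875), 29.40410804748535)
0.69 [49.9, 3.3, 145.2, 107.7] ((596.3701782226562, -184.72817993164062), 52.39632034301758)
```

View pics/w3.png

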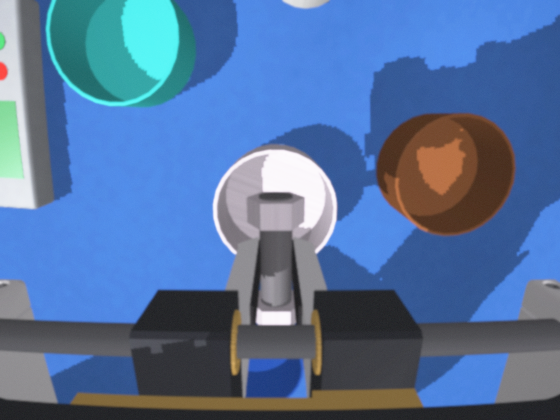

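The held bolt is over the stainless tin at (275,200). I'll lower it, release and rise.

```bash
python3 -m creep '[[[1,1,30],[0,0,0]],[[1,1,65],[0,0,0]],[[1,1,95],[0,0,0]],[[1,1,110],[0,0,0]],[[1,1,120],[0,0,0]],[[1,1,126],[0,0,0]],[[1,1,126],[0,0,0]],[[1,1,126],[0,0,0]]]'; python3 -m creep '[[[0,0,0],[0,0,0]],[[0,0,0],[0,0,0]],[[0,0,0],[0,0,0]],[[0,0,-15],[0,0,0]],[[0,0,-45],[0,0,0]],[[0,0,-90],[0,0,0]],[[0,0,-130],[0,0,0]],[[0,0,-150],[0,0,0]]]' 0.38; python3 -c "
from h import *
im,d,c,M=snap('wrist'); cv2.imwrite('pics/w4.png',im)
for q in viewer.trace('bolt','wrist')[:2]:
  p=cloud(c,M,d,q['pixels']); print(q['score'],q['rect'],len(p) and np.median(p,axis=0),p[:,2].max())
st()"
```

```text
t: 9.2
eef_pos: [0.4526, -0.3018, 0.0139]
ee_rot: [3.139, -0.082, 0.003]
force: [0.3, -0.1, -2.5]
grip_width: 0.0171
grip_force: 30.0
t: 10.0
eef_pos: [0.4533, -0.3023, 0.1678]
ee_rot: [3.136, -0.082, 0.01]
force: [-0.1, -0.3, -0.2]
grip_width: 0.0361
grip_force: 0.0
0.62 [257.4, 156.8, 32.2, 77.1] [ 0.4550003  -0.30345107  0.02549648] 0.032762087337641854
{'t': np.float64(10.1), 'joint_positions': array([-6.9230e-01,  7.9900e-02,  1.4536e+00,  1.0000e-04,  1.5983e+00,
        9.3080e-01]), 'eef_pos': array([ 0.4538, -0.3027,  0.1676]), 'ee_rot': array([ 3.1345, -0.082 ,  0.0122]), 'force': array([1.163 , 0.1927, 0.3463]), 'grip_width': np.float64(0.0359), 'grip_force': np.float64(0.0)}
```

```bash
python3 -m creep '[[[5,-30,0],[0,0,0]],[[14,-76,0],[0,0,1]],[[22,-122,0],[0,0,2]],[[30,-168,0],[0,0,3]],[[39,-214,0],[0,0,4]],[[47,-260,0],[0,0,5]],[[55,-306,0],[0,0,6]],[[62,-345,0],[0,0,6]]]' 0.6; python3 -m creep '[[[1,-7,5],[0,0,0]],[[2,-14,10],[0,0,0]],[[2,-14,20],[0,0,0]],[[2,-14,20],[0,0,0]],[[2,-14,20],[0,0,0]],[[2,-14,20],[0,0,0]],[[2,-14,20],[0,0,0]],[[2,-14,20],[0,0,0]]]'; python3 - <<'E'
from h import *
st()
im,d,c,M=snap('wrist'); cv2.imwrite('pics/w5.png',im)
P=np.full(d.shape+(3,),np.nan);P[d>0]=cloud(c,M,d)
for q in viewer.trace('driver','wrist')[:2]:
  p=P[q['pixels']]; p=p[(p[:,2]>.036)&(p[:,2]<.07)]
  r=cv2.minAreaRect((p[:,:2]*1000).astype(np.float32)); print(q['score'],q['rect'],r)
b,g,rd=[im[...,i].astype(int) for i in range(3)]
m=(rd>g+40)&(g>b)&(P[...,2]>.033)&(P[...,2]<.065)
p=P[m]; r=cv2.minAreaRect((p[:,:2]*1000).astype(np.float32)); print("handle",len(p),r,p[:,2].max())
s=status.read_state();R=Ro.from_rotvec(s["ee_rot"]).as_matrix(); g=np.array([*r[0],0])/1000-s["eef_pos"]; print("tool shift to handle centre",(R.T@g*1000).round(1), "tool yaw",np.degrees(np.arctan2(R[1,0],R[0,0])))
E
```

```text
t: 10.9
eef_pos: [0.5308, 0.0426, 0.1603]
ee_rot: [-3.132, 0.245, 0.005]
force: [0.6, -0.7, 0.4]
grip_width: 0.0561
grip_force: 0.0
t: 11.7
eef_pos: [0.5361, 0.0533, 0.143]
ee_rot: [-3.132, 0.248, -0.002]
force: [0.0, -0.3, 0.5]
grip_width: 0.0563
grip_force: 0.0
{'t': np.float64(11.7), 'joint_positions': array([-6.1000e-03,  8.2100e-02,  1.5002e+00, -1.0000e-04,  1.5582e+00,
        1.7225e+00]), 'eef_pos': array([0.5361, 0.0533, 0.143 ]), 'ee_rot': array([-3.1318e+00,  2.4760e-01, -1.7000e-03]), 'force': array([ 0.0196, -0.2507,  0.5416]), 'grip_width': np.float64(0.0563), 'grip_force': np.float64(0.0)}
0.9 [257.2, 113.9, 33.1, 133.7] ((559.3642578125, 51.040283203125), (25.507110595703125, 114.87738800048828), 81.41862487792969)
0.74 [228.5, 52.9, 200.5, 212.9] ((567.5244750976562, 29.956287384033203), (43.23700714111328, 125.8648681640625), 81.6254653930664)
handle 1584 ((464.12518310546875, 201.6614532470703), (80.18212127685547, 369.0240478515625), 29.401538848876953) 0.05727699933841268
tool shift to handle centre [ -94.3 -135.   142.8] tool yaw -9.014127520875244
```

View pics/w5.png

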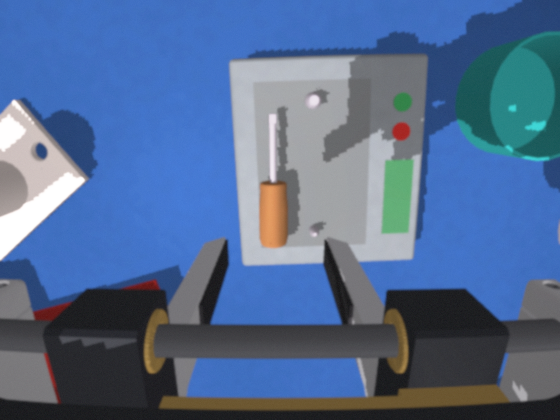

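The driver is unmoved: handle at (273,213), fingers straddling it. I'll descend, grip and lift.

```bash
python3 -m creep '[[[0,-1,30],[0,0,0]],[[0,-1,65],[0,0,0]],[[0,-1,90],[0,0,0]],[[0,-1,103],[0,0,0]],[[0,-1,109],[0,0,0]],[[0,-1,109],[0,0,0]],[[0,-1,109],[0,0,0]],[[0,-1,109],[0,0,0]]]'; python3 -m creep '[[[0,0,0],[0,0,0]],[[0,0,0],[0,0,0]],[[0,0,0],[0,0,0]],[[0,0,0],[0,0,0]],[[0,0,-5],[0,0,0]],[[0,0,-20],[0,0,0]],[[0,0,-50],[0,0,0]],[[0,0,-90],[0,0,0]]]' 0.1
```

```text
t: 12.6
eef_pos: [0.5373, 0.0547, 0.0352]
ee_rot: [-3.132, 0.247, -0.005]
force: [-0.7, 0.2, -0.2]
grip_width: 0.0563
grip_force: 0.0
t: 13.4
eef_pos: [0.5342, 0.0547, 0.1222]
ee_rot: [3.131, -0.246, -0.009]
force: [1.1, 0.2, -0.4]
grip_width: 0.0241
grip_force: 30.0
```

```bash
python3 - <<'E'
from h import *
im,d,c,M=snap('scene')
P=np.full(d.shape+(3,),np.nan);P[d>0]=cloud(c,M,d)
b,g,r=[im[...,i].astype(int) for i in range(3)]
m=(r>120)&(g>90)&(b<90)&(P[...,0]<0.9)&(P[...,0]>.1)&(P[...,1]>.3)&(P[...,2]>.03)
p=P[m]; print("toolbox",len(p),np.percentile(p,[1,99],axis=0).round(3), cv2.minAreaRect((p[:,:2]*1000).astype(np.float32)))
st()
E
```

```text
toolbox 3653 [[0.184 0.429 0.031]
 [0.482 1.382 0.19 ]] ((305.150634765625, 886.189697265625), (335.4317626953125, 1022.0897827148438), 4.287262439727783)
{'t': np.float64(13.45), 'joint_positions': array([-0.0034,  0.0873,  1.5168, -0.    ,  1.5264,  1.7244]), 'eef_pos': array([0.5394, 0.0548, 0.132 ]), 'ee_rot': array([-3.1311,  0.2463, -0.0174]), 'force': array([2.2887, 0.6578, 3.814 ]), 'grip_width': np.float64(0.024), 'grip_force': np.float64(29.9999)}
```

```bash
python3 -m creep '[[[-10,-11,0],[0,0,-8]],[[-33,-36,0],[0,0,-16]],[[-56,-62,0],[0,0,-24]],[[-79,-87,0],[0,0,-32]],[[-102,-113,0],[0,0,-40]],[[-125,-138,0],[0,0,-48]],[[-148,-163,0],[0,0,-56]],[[-166,-183,0],[0,0,-64]]]'; python3 -m creep '[[[0,0,0],[0,0,-8]],[[0,0,0],[0,0,-16]],[[0,0,0],[0,0,-24]],[[0,0,0],[0,0,-32]],[[0,0,0],[0,0,-40]],[[0,0,0],[0,0,-42]],[[0,0,0],[0,0,-42]],[[0,0,0],[0,0,-42]]]'; python3 - <<'E'
from h import *
st()
im,d,c,M=snap('wrist'); cv2.imwrite('pics/w6.png',im)
P=np.full(d.shape+(3,),np.nan);P[d>0]=cloud(c,M,d)
for q in viewer.trace('tray','wrist')[:2]:
  p=P[q['pixels']]; p=p[(p[:,2]>.034)&(p[:,2]<.045)]
  print(q['score'],q['rect'],len(p) and cv2.minAreaRect((p[:,:2]*1000).astype(np.float32)))
s=status.read_state();R=Ro.from_rotvec(s["ee_rot"]).as_matrix();print("yaw",np.degrees(np.arctan2(R[1,0],R[0,0])))
E
```

```text
t: 14.25
eef_pos: [0.3995, 0.2628, 0.1236]
ee_rot: [-2.782, -1.46, -0.001]
force: [-0.9, -0.2, 0.0]
grip_width: 0.0241
grip_force: 30.0
t: 15.05
eef_pos: [0.4007, 0.2614, 0.1235]
ee_rot: [2.083, 2.352, 0.0]
force: [0.7, 0.2, -1.3]
grip_width: 0.0245
grip_force: 30.0
{'t': np.float64(15.05), 'joint_positions': array([ 4.5950e-01, -4.1700e-02,  1.6657e+00, -1.0000e-04,  1.5175e+00,
        3.3820e-01]), 'eef_pos': array([0.4007, 0.2614, 0.1235]), 'ee_rot': array([2.0826e+00, 2.3519e+00, 2.0000e-04]), 'force': array([ 0.7093,  0.2199, -1.3022]), 'grip_width': np.float64(0.0245), 'grip_force': np.float64(29.9997)}
0.72 [201.6, 54.2, 144.6, 231.0] ((397.5505065917969, 285.2825927734375), (110.8162612915039, 188.50559997558594), 7.31312894821167)
0.23 [310.7, 371.9, 179.6, 32.9] 0
yaw 96.96606871912245
```

View pics/w6.png

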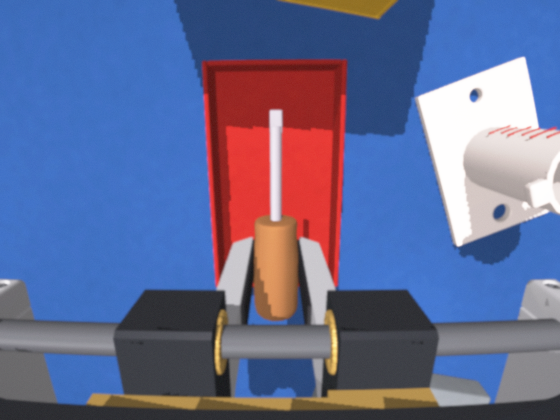

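The driver lies over the tray along its length, tip at (276,112), clear of the walls. I'll lower it and release.

```bash
python3 -m creep '[[[0,0,30],[0,0,0]],[[0,0,65],[0,0,0]],[[0,0,90],[0,0,0]],[[0,0,102],[0,0,0]],[[0,0,109],[0,0,0]],[[0,0,113],[0,0,0]],[[0,0,113],[0,0,0]],[[0,0,113],[0,0,0]]]'; python3 -m creep '[[[0,0,0],[0,0,0]],[[0,0,0],[0,0,0]],[[0,0,0],[0,0,0]],[[0,0,-15],[0,0,0]],[[0,0,-45],[0,0,0]],[[0,0,-90],[0,0,0]],[[0,0,-135],[0,0,0]],[[0,0,-180],[0,0,0]]]' 0.45; python3 - <<'E'
from h import *
st()
im,d,c,M=snap('wrist'); cv2.imwrite('pics/w7.png',im)
P=np.full(d.shape+(3,),np.nan);P[d>0]=cloud(c,M,d)
for q in viewer.trace('driver','wrist')[:2]:
  p=P[q['pixels']]
  print(q['score'],q['rect'],np.nanpercentile(p,[2,50,98],axis=0).round(3).tolist(), cv2.minAreaRect((p[:,:2]*1000).astype(np.float32)))
for q in viewer.trace('jug','wrist')[:1]:
  p=P[q['pixels']]; f=p[(p[:,2]>.004)&(p[:,2]<.013)]; t=p[(p[:,2]>.104)&(p[:,2]<.115)]
  print(q['score'],q['rect'],cv2.minAreaRect((f[:,:2]*1000).astype(np.float32)),cv2.minEnclosingCircle((t[:,:2]*1000).astype(np.float32)) if len(t) else 0)
E
```

```text
t: 15.95
eef_pos: [0.4017, 0.2619, 0.0117]
ee_rot: [2.081, 2.352, 0.004]
force: [0.8, 0.0, -0.0]
grip_width: 0.0242
grip_force: 30.0
t: 16.75
eef_pos: [0.4004, 0.2613, 0.1924]
ee_rot: [2.082, 2.353, 0.0]
force: [1.1, 0.6, -0.4]
grip_width: 0.0427
grip_force: 0.0
{'t': np.float64(16.75), 'joint_positions': array([ 0.4596, -0.0712,  1.5561, -0.    ,  1.6563,  0.3374]), 'eef_pos': array([0.4004, 0.2613, 0.1924]), 'ee_rot': array([2.0815e+00, 2.3528e+00, 5.0000e-04]), 'force': array([ 1.0621,  0.6173, -0.38  ]), 'grip_width': np.float64(0.0427), 'grip_force': np.float64(0.0)}
0.74 [265.6, 112.7, 24.3, 107.1] [[0.389, 0.228, 0.015], [0.399, 0.264, 0.026], [0.414, 0.335, 0.03]] ((396.5389099121094, 279.70806884765625), (25.75156021118164, 121.1952896118164), 9.189847946166992)
0.83 [390.7, 69.0, 168.2, 155.3] ((591.9666748046875, 327.2254333496094), (101.83538055419922, 151.2303009033203), 28.242528915405273) ((587.7797241210938, 325.1240539550781), 33.740230560302734)
```

The driver is in the tray. Next, hover over the jug, aligned with it.

```bash
python3 -m creep '[[[5,15,-5],[0,0,8.5]],[[10,42,-10],[0,0,17]],[[16,72,-15],[0,0,25.5]],[[22,102,-20],[0,0,34]],[[28,132,-20],[0,0,42.5]],[[33,162,-20],[0,0,51]],[[38,184,-20],[0,0,59.5]],[[41,196,-20],[0,0,68]]]' 1; python3 -m creep '[[[0,0,0],[0,0,1]],[[0,0,0],[0,0,1]],[[0,0,0],[0,0,1]],[[0,0,0],[0,0,1]],[[0,0,0],[0,0,1]],[[0,0,0],[0,0,1]],[[0,0,0],[0,0,1]],[[0,0,0],[0,0,1]]]'; python3 - <<'E'
from h import *
st()
im,d,c,M=snap('wrist'); cv2.imwrite('pics/w8.png',im)
P=np.full(d.shape+(3,),np.nan);P[d>0]=cloud(c,M,d)
s=status.read_state();R=Ro.from_rotvec(s["ee_rot"]).as_matrix();print("yaw",np.degrees(np.arctan2(R[1,0],R[0,0])))
for q in viewer.trace('jug','wrist')[:1]:
  p=P[q['pixels']]; f=p[(p[:,2]>.004)&(p[:,2]<.013)]; t=p[(p[:,2]>.104)&(p[:,2]<.115)]
  print(q['score'],q['rect'],cv2.minAreaRect((f[:,:2]*1000).astype(np.float32)),cv2.minEnclosingCircle((t[:,:2]*1000).astype(np.float32)) if len(t) else 0)
E
```

```text
t: 17.7
eef_pos: [0.5911, 0.3259, 0.207]
ee_rot: [3.043, 0.776, -0.007]
force: [0.5, -0.2, -0.2]
grip_width: 0.0944
grip_force: 0.0
t: 18.5
eef_pos: [0.5902, 0.326, 0.2106]
ee_rot: [3.048, 0.76, 0.0]
force: [0.8, -0.1, 0.0]
grip_width: 0.094
grip_force: 0.0
{'t': np.float64(18.5), 'joint_positions': array([ 4.2070e-01,  3.6920e-01,  1.0226e+00, -1.0000e-04,  1.7496e+00,
        1.5026e+00]), 'eef_pos': array([0.5902, 0.326 , 0.2106]), 'ee_rot': array([3.0482e+00, 7.6030e-01, 4.0000e-04]), 'force': array([ 0.7879, -0.0681,  0.0079]), 'grip_width': np.float64(0.094), 'grip_force': np.float64(0.0)}
yaw 28.00761622088821
0.9 [209.3, 130.1, 131.6, 111.6] ((592.3269653320312, 327.5385437011719), (100.4173812866211, 150.9827117919922), 28.386734008789062) ((588.4019165039062, 324.1212463378906), 32.99956512451172)
```

View pics/w8.png

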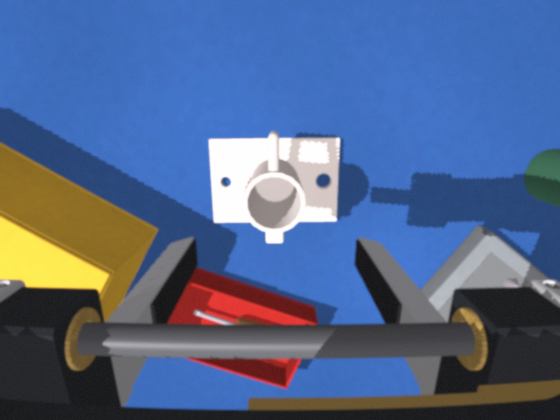

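The handle points up in the image (tool +x). The big hole is at (323,181) on the +tool-y side and the small one at (225,182), so the jug yaw is confirmed. I'll refine the centre from the holes.

```bash
cat >> h.py <<'E'
def blob(im,u,v,r=14,dark=True):
    """sub-pixel centre of the dark (or bright) spot near u,v"""
    g=cv2.cvtColor(im,cv2.COLOR_BGR2GRAY)[v-r:v+r+1,u-r:u+r+1]
    t,b=cv2.threshold(g,0,255,(cv2.THRESH_BINARY_INV if dark else cv2.THRESH_BINARY)+cv2.THRESH_OTSU)
    n,l,s,ce=cv2.connectedComponentsWithStats(b); k=l[r,r]
    return (ce[k][0]+u-r,ce[k][1]+v-r,int(s[k][4])) if k else None
def toolshift(p):
    s=status.read_state();R=Ro.from_rotvec(s["ee_rot"]).as_matrix()
    return (R.T@(np.asarray(p)-s["eef_pos"])*1000).round(1)
E
python3 - <<'E'
from h import *
c,M=cam("wrist"); im=cv2.imread("pics/w8.png")
h=[blob(im,323,181,9),blob(im,225,182,9)]; print(h)
p=onplane(c,M,[x[:2] for x in h],.006); print(p.round(4),"dist",np.linalg.norm(p[0]-p[1]),"mid",p.mean(0),toolshift(p.mean(0)),np.degrees(np.arctan2(*(p[0]-p[1])[[1,0]])))
E
```

```text
[(np.float64(322.7763157894737), np.float64(180.25), 152), (np.float64(225.2394366197183), np.float64(181.3943661971831), 71)]
[[0.6202 0.2767 0.006 ]
 [0.5644 0.3787 0.006 ]] dist 0.11627837498352649 mid [0.59229388 0.32767544 0.006     ] [  2.6  -0.5 204.5] -61.323085857944115
```

```bash
python3 -m creep '[[[2.5,-0.5,15],[0,0,-0.4]],[[2.5,-0.5,50],[0,0,-0.4]],[[2.5,-0.5,90],[0,0,-0.4]],[[2.5,-0.5,125],[0,0,-0.4]],[[2.5,-0.5,150],[0,0,-0.4]],[[2.5,-0.5,160],[0,0,-0.4]],[[2.5,-0.5,164],[0,0,-0.4]],[[2.5,-0.5,164],[0,0,-0.4]]]'; python3 -m creep '[[[0,0,0],[0,0,0]],[[0,0,0],[0,0,0]],[[0,0,0],[0,0,0]],[[0,0,0],[0,0,0]],[[0,0,0],[0,0,0]],[[0,0,0],[0,0,0]],[[0,0,0],[0,0,0]],[[0,0,0],[0,0,0]]]' 0.45; python3 -m creep '[[[0,0,-3],[0,0,0]],[[0,0,-10],[0,0,0]],[[0,0,-25],[0,0,0]],[[0,0,-45],[0,0,0]],[[0,0,-65],[0,0,0]],[[0,0,-80],[0,0,0]],[[0,0,-80],[0,0,0]],[[0,0,-80],[0,0,0]]]'
```

```text
t: 19.4
eef_pos: [0.5925, 0.3278, 0.0468]
ee_rot: [-3.045, -0.771, -0.001]
force: [-0.7, -0.3, -0.2]
grip_width: 0.094
grip_force: 0.0
t: 20.2
eef_pos: [0.5922, 0.328, 0.0468]
ee_rot: [-3.045, -0.771, -0.001]
force: [-0.8, 1.5, 1.4]
grip_width: 0.0544
grip_force: 30.0
t: 21.0
eef_pos: [0.5923, 0.3276, 0.1268]
ee_rot: [3.046, 0.771, 0.001]
force: [-0.4, -0.7, -3.1]
grip_width: 0.0543
grip_force: 30.0
```

```bash
python3 -m creep '[[[-6,9,0],[0,0,-3]],[[-23,35,0],[0,0,-8]],[[-47,71,0],[0,0,-14]],[[-72,109,0],[0,0,-20]],[[-97,147,0],[0,0,-26]],[[-121,183,0],[0,0,-32]],[[-143,216,0],[0,0,-38]],[[-160,242,0],[0,0,-44]]]'; python3 -m creep '[[[-13,-7,0],[0,0,-5]],[[-21,-11,0],[0,0,-9]],[[-25,-13,0],[0,0,-11]],[[-25,-13,0],[0,0,-11]],[[-25,-13,0],[0,0,-11]],[[-25,-13,0],[0,0,-11]],[[-25,-13,0],[0,0,-11]],[[-25,-13,0],[0,0,-11]]]'; python3 - <<'E'
from h import *
st()
im,d,c,M=snap('wrist'); cv2.imwrite('pics/w9.png',im)
s=status.read_state();R=Ro.from_rotvec(s["ee_rot"]).as_matrix();print("yaw",np.degrees(np.arctan2(R[1,0],R[0,0])))
E
```

```text
t: 21.8
eef_pos: [0.565, 0.0363, 0.1247]
ee_rot: [-2.531, -1.858, 0.005]
force: [0.6, -0.1, -3.2]
grip_width: 0.0546
grip_force: 30.0
t: 22.6
eef_pos: [0.5467, 0.019, 0.1264]
ee_rot: [-2.345, -2.09, 0.0]
force: [0.4, 0.6, -2.7]
grip_width: 0.0544
grip_force: 30.0
{'t': np.float64(22.6), 'joint_positions': array([-0.0688,  0.1096,  1.5039, -0.    ,  1.5283,  0.046 ]), 'eef_pos': array([0.5467, 0.019 , 0.1264]), 'ee_rot': array([-2.3453e+00, -2.0902e+00,  1.0000e-04]), 'force': array([ 0.3715,  0.6043, -2.7063]), 'grip_width': np.float64(0.0544), 'grip_force': np.float64(29.9932)}
yaw 83.41436899795103
```

View pics/w9.png

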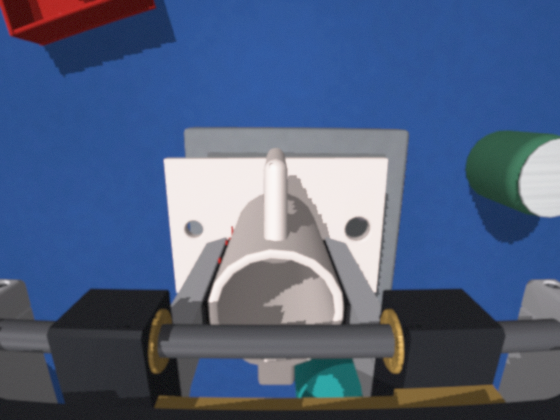

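The holes show at big (357,229) and small (193,229), with the pegs hidden under the plate. I'll compute the hole and peg positions with the same camera, using the pegs from w0 and w5.

```bash
python3 - <<'E'
from h import *
c,M0=cam("wrist"); TC=np.array(c["tool_from_camera"])
ang=lambda v:np.degrees(np.arctan2(v[1],v[0]))
def pose(p,r):
    T=np.eye(4);T[:3,:3]=Ro.from_rotvec(r).as_matrix();T[:3,3]=p;return T@TC
for f,p,r,uv in(("w0",[.55,0,.2055],[2.2214,2.2214,0],[(342,184),(235,171)]),("w5",[.5361,.0533,.143],[-3.1318,.2476,-.0017],[(313,101),(315,231)])):
    im=cv2.imread(f"pics/{f}.png"); b=[blob(im,*x,11,False) for x in uv]; print(f,b)
    b=[x[:2] if x and x[2]<250 else u for x,u in zip(b,uv)]
    q=onplane(c,pose(p,r),b,.041); print(q.round(4),"mid",q.mean(0).round(4),ang(q[0]-q[1]),np.linalg.norm(q[0]-q[1]))
im=cv2.imread("pics/w9.png"); h=[blob(im,357,229,18),blob(im,193,229,14)]; print(h)
h=[x[:2] for x in h]
for z in(.084,.0875):
  q=onplane(c,M0,h,z); print(z,q.round(4),"mid",q.mean(0).round(4),ang(q[0]-q[1]),np.linalg.norm(q[0]-q[1]),toolshift(q.mean(0)))
for f,uv in(("w5",[(313,101),(315,231)]),):pass
a=cv2.resize(cv2.imread("pics/w5.png")[85:117,297:329],None,fx=10,fy=10);b=cv2.resize(cv2.imread("pics/w5.png")[215:247,299:331],None,fx=10,fy=10)
cv2.imwrite("pics/pegs.png",np.hstack([a,b]))
E
```

```text
w0 [(np.float64(340.7093023255814), np.float64(181.80232558139534), 86), (np.float64(234.6338329764454), np.float64(170.67880085653104), 467)]
[[0.62   0.0083 0.041 ]
 [0.5073 0.0199 0.041 ]] mid [0.5637 0.0141 0.041 ] -5.877557132414128 0.11323687297483588
w5 [(np.float64(312.484126984127), np.float64(101.0952380952381), 126), None]
[[0.6186 0.009  0.041 ]
 [0.5059 0.0214 0.041 ]] mid [0.5623 0.0152 0.041 ] -6.269340255911003 0.11337971918067669
[(np.float64(356.1439205955335), np.float64(227.23573200992556), 403), (np.float64(193.04526748971193), np.float64(228.440329218107), 243)]
0.084 [[0.6044 0.0116 0.084 ]
 [0.488  0.0241 0.084 ]] mid [0.5462 0.0179 0.084 ] -6.134902182146039 0.11712981808818024 [-1.2 -0.4 42.4]
0.0875 [[0.6036 0.0129 0.0875]
 [0.489  0.0253 0.0875]] mid [0.5463 0.0191 0.0875] -6.134902182146046 0.1152792596292713 [ 0.1 -0.4 38.9]
```

View pics/pegs.png

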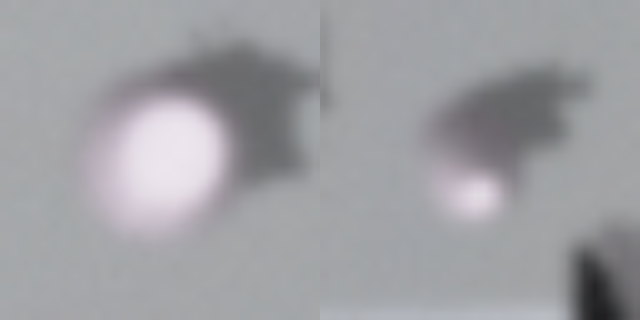

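The big peg top is at about (314.0,100.3) in w5 and the small one at (314.7,233.5). I'll recompute and work out the shift.

```bash
python3 - <<'E'
from h import *
c,M0=cam("wrist"); TC=np.array(c["tool_from_camera"])
ang=lambda v:np.degrees(np.arctan2(v[1],v[0]))
def pose(p,r):
    T=np.eye(4);T[:3,:3]=Ro.from_rotvec(r).as_matrix();T[:3,3]=p;return T@TC
# also find pegs in w0 by local brightness max
im=cv2.cvtColor(cv2.imread("pics/w0.png"),cv2.COLOR_BGR2GRAY)
tops=[]
for u,v in((342,184),(235,171)):
    g=im[v-9:v+10,u-9:u+10].astype(float); w=np.clip(g-np.percentile(g,99)+40,0,None)*(g>175); ys,xs=np.mgrid[v-9:v+10,u-9:u+10]; print(u,v,g.max(),np.median(g),(w>0).sum()); tops.append(((w*xs).sum()/w.sum(),(w*ys).sum()/w.sum()))
print(tops)
for n,p,r,b in(("w0",[.55,0,.2055],[2.2214,2.2214,0],tops),("w5",[.5361,.0533,.143],[-3.1318,.2476,-.0017],[(314,100.3),(314.7,233.5)])):
    q=onplane(c,pose(p,r),b,.043); print(n,q.round(4),"mid",q.mean(0).round(4),ang(q[0]-q[1]),np.linalg.norm(q[0]-q[1]))
    m=q.mean(0); print(" shift TCP->mid (tool)",toolshift(m))
E
```

```text
342 184 213.0 144.0 66
235 171 204.0 146.0 14
[(np.float64(341.3158855751674), np.float64(182.6676810712112)), (np.float64(232.85830951408738), np.float64(169.35075541037156))]
w0 [[0.6203 0.0078 0.043 ]
 [0.5054 0.022  0.043 ]] mid [0.5628 0.0149 0.043 ] -7.054886143598993 0.11576109908641088
 shift TCP->mid (tool) [-2.2 16.5 83.4]
w5 [[0.619  0.008  0.043 ]
 [0.5043 0.0221 0.043 ]] mid [0.5617 0.015  0.043 ] -7.044868725394277 0.11554697556213821
 shift TCP->mid (tool) [-2.2 15.3 83.4]
```

```bash
python3 -m creep '[[[-1,5,5],[0,0,0.3]],[[-2,11,12],[0,0,0.7]],[[-2,16.4,20],[0,0,0.7]],[[-2,16.4,27],[0,0,0.7]],[[-2,16.4,27],[0,0,0.7]],[[-2,16.4,27],[0,0,0.7]],[[-2,16.4,27],[0,0,0.7]],[[-2,16.4,27],[0,0,0.7]]]'; python3 - <<'E'
from h import *
st()
im,d,c,M=snap('wrist'); cv2.imwrite('pics/w10.png',im)
g=cv2.cvtColor(im,cv2.COLOR_BGR2GRAY)
for u,v in((357,229),(193,229)):
    print((g[v-16:v+17:2,u-18:u+19:2]//10))
z=float(status.read_state()["eef_pos"][2])-.0468+.008
# pegs' predicted pixels, from the w0 estimate
K=lambda X:(lambda q:(lambda s:(c["fx"]*s[0]*(1+c["k1"]*s@s)+c["cx"],c["fy"]*s[1]*(1+c["k1"]*s@s)+c["cy"]))(q[:2]/q[2]))((np.linalg.inv(M)@np.r_[X,1])[:3])
mid=np.array([.5627,.0149]);u=np.array([np.cos(np.radians(-7.05)),np.sin(np.radians(-7.05))])
for sg in(1,-1): print("peg top px",K(np.r_[mid+sg*.058*u,.044]),"hole top",K(np.r_[mid+sg*.058*u,z]),"hole bottom",K(np.r_[mid+sg*.058*u,z-.008]))
E
```

```text
t: 23.45
eef_pos: [0.5629, 0.0149, 0.1001]
ee_rot: [2.358, 2.075, 0.001]
force: [-0.2, 0.5, -2.6]
grip_width: 0.0546
grip_force: 30.0
{'t': np.float64(23.45), 'joint_positions': array([-0.0742,  0.1591,  1.5017,  0.    ,  1.4797,  0.0531]), 'eef_pos': array([0.5629, 0.0149, 0.1001]), 'ee_rot': array([2.3577e+00, 2.0751e+00, 1.2000e-03]), 'force': array([-0.2219,  0.5175, -2.6093]), 'grip_width': np.float64(0.0546), 'grip_force': np.float64(29.9932)}
[[23 23 23 23 23 23 23 23 23 23 23 23 23 23 23 23 23 23 23]
 [23 23 23 23 23 23 23 23 22 22 22 22 23 23 23 23 23 23 23]
 [23 23 23 23 23 23 22 18 15 13 13 14 18 22 23 23 23 23 23]
 [23 23 23 23 23 19 14 11 10 10  8  8  9 14 20 23 23 23 23]
 [23 23 23 23 20 12 11 10 10 10  8  7  7  8 15 21 23 23 23]
 [23 23 23 22 13 11 11 11 11  9  7  7  7  7 11 19 23 23 23]
 [23 23 23 18 10 10 10 11 12  8  7  7  7  7 11 17 22 23 23]
 [23 23 22 14  8  8  8  8  8  7  7  7  7  8 13 18 23 23 23]
 [23 23 22 13  7  7  7  7  7  9  9  9  9  9 15 18 23 23 23]
 [23 23 22 14  7  7  7  7  8 11 12 11 12 14 17 21 23 23 23]
 [23 23 23 17  8  7  7  9 10 11 12 12 14 17 19
[... 1147 characters left out ...]
 23 23]
 [23 23 23 23 23 23 23 23 23 23 23 23 23 23 23 23 23 23 23]
 [23 23 23 23 23 23 23 23 23 23 23 23 23 23 23 23 23 22 19]
 [23 23 23 23 23 23 23 23 23 23 23 23 23 23 23 22 17 15 14]
 [23 23 23 23 23 23 23 23 23 23 23 23 23 23 23 18 14 14 14]]
peg top px (np.float64(351.35363439863227), np.float64(220.17227432527142)) hole top (np.float64(356.7904724761062), np.float64(227.67155662087865)) hole bottom (np.float64(354.1786889030741), np.float64(224.06777958489678))
peg top px (np.float64(198.12894977271645), np.float64(220.84603033449503)) hole top (np.float64(192.61208842921027), np.float64(228.39054622826484)) hole bottom (np.float64(195.26223032986792), np.float64(224.76511800164184))
```

The hole centres match the prediction within about 1 px. I'll descend gently past the peg tips and watch the force.

```bash
python3 -m creep '[[[0,0,3],[0,0,0]],[[0,0,5.5],[0,0,0]],[[0,0,7.5],[0,0,0]],[[0,0,9],[0,0,0]],[[0,0,10.5],[0,0,0]],[[0,0,12],[0,0,0]],[[0,0,12],[0,0,0]],[[0,0,12],[0,0,0]]]'
```

```text
t: 24.3
eef_pos: [0.5627, 0.0149, 0.0875]
ee_rot: [2.358, 2.075, 0.0]
force: [0.3, -0.5, -3.0]
grip_width: 0.0542
grip_force: 30.0
```

No contact, so both pegs are entering. On down to the deck.

```bash
python3 -m creep '[[[0,0,2],[0,0,0]],[[0,0,4],[0,0,0]],[[0,0,6],[0,0,0]],[[0,0,8],[0,0,0]],[[0,0,9.5],[0,0,0]],[[0,0,10.5],[0,0,0]],[[0,0,10.5],[0,0,0]],[[0,0,10.5],[0,0,0]]]'
```

```text
t: 25.1
eef_pos: [0.5627, 0.0149, 0.077]
ee_rot: [2.358, 2.075, 0.0]
force: [-0.8, -0.2, -2.6]
grip_width: 0.0547
grip_force: 30.0
```

```bash
python3 -m creep '[[[0,0,0.3],[0,0,0]],[[0,0,0.6],[0,0,0]],[[0,0,0.9],[0,0,0]],[[0,0,1],[0,0,0]],[[0,0,1],[0,0,0]],[[0,0,1],[0,0,0]],[[0,0,1],[0,0,0]],[[0,0,1],[0,0,0]]]'
```

```text
t: 25.9
eef_pos: [0.5628, 0.0149, 0.0768]
ee_rot: [2.358, 2.075, 0.001]
force: [-1.3, -1.1, 5.2]
grip_width: 0.0546
grip_force: 30.0
```

Contact is at exactly the seated height (TCP 0.0768). I'll release, rise and check.

```bash
python3 -m creep '[[[0,0,0],[0,0,0]],[[0,0,0],[0,0,0]],[[0,0,0],[0,0,0]],[[0,0,0],[0,0,0]],[[0,0,0],[0,0,0]],[[0,0,0],[0,0,0]],[[0,0,0],[0,0,0]],[[0,0,0],[0,0,0]]]' 1; python3 -m creep '[[[0,0,-10],[0,0,0]],[[0,0,-35],[0,0,0]],[[0,0,-70],[0,0,0]],[[0,0,-110],[0,0,0]],[[0,0,-145],[0,0,0]],[[0,0,-150],[0,0,0]],[[0,0,-150],[0,0,0]],[[0,0,-150],[0,0,0]]]'; python3 - <<'E'
from h import *
st()
im,d,c,M=snap('wrist'); P=np.full(d.shape+(3,),np.nan);P[d>0]=cloud(c,M,d)
q=viewer.trace('jug','wrist')[0]; p=P[q['pixels']]; p=p[np.isfinite(p[:,2])]
f=p[(p[:,2]>.033)&(p[:,2]<.045)]; A=np.c_[f[:,:2],np.ones(len(f))]; k=np.linalg.lstsq(A,f[:,2],rcond=None)[0]
print(q['score'],q['rect'],"plate z",np.median(f[:,2]),"slope",k[:2],"top z",np.percentile(p[:,2],99),cv2.minAreaRect((f[:,:2]*1000).astype(np.float32)))
for n in("scene",):
    im,d,c,M=snap(n); cv2.imwrite("pics/end.png",im)
    for o in("bolt","driver","oiler","can","jug"):
        for q in viewer.trace(o,n)[:1]:
            p=cloud(c,M,d,q["pixels"]); print(o,round(q["score"],2),q["rect"],np.percentile(p,[3,50,97],axis=0).round(3).tolist())
E
```

```text
t: 26.7
eef_pos: [0.5627, 0.0149, 0.076]
ee_rot: [2.358, 2.075, 0.0]
force: [-0.8, 0.5, -0.1]
grip_width: 0.0939
grip_force: 0.0
t: 27.5
eef_pos: [0.562, 0.0149, 0.2245]
ee_rot: [-2.357, -2.074, 0.003]
force: [0.6, 0.9, -0.2]
grip_width: 0.0941
grip_force: 0.0
{'t': np.float64(27.5), 'joint_positions': array([-0.0743,  0.1136,  1.3047, -0.    ,  1.7257,  0.0531]), 'eef_pos': array([0.562 , 0.0149, 0.2245]), 'ee_rot': array([-2.3571, -2.0744,  0.0027]), 'force': array([ 0.6147,  0.9369, -0.2465]), 'grip_width': np.float64(0.0941), 'grip_force': np.float64(0.0)}
0.97 [209.4, 135.3, 134.6, 118.8] plate z 0.03799447524400845 slope [-0.00124973 -0.00899136] top z 0.14065878592658837 ((563.0304565429688, 13.852195739746094), (100.3104248046875, 150.790283203125), 82.92418670654297)
bolt 0.69 [311.7, 122.0, 75.1, 49.7] [[0.339, 0.188, 0.001], [0.405, 0.304, 0.017], [0.463, 0.381, 0.04]]
driver 0.75 [334.2, 138.0, 27.6, 20.0] [[0.393, 0.227, 0.011], [0.409, 0.256, 0.024], [0.418, 0.331, 0.032]]
oiler 0.98 [147.1, 264.6, 73.4, 79.8] [[0.601, -0.371, 0.002], [0.676, -0.343, 0.071], [0.693, -0.31, 0.137]]
can 0.57 [364.1, 235.7, 37.3, 49.2] [[0.739, -0.002, 0.005], [0.773, 0.014, 0.064], [0.795, 0.053, 0.077]]
jug 0.72 [281.1, 164.7, 69.9, 78.1] [[0.497, -0.035, 0.035], [0.581, 0.003, 0.041], [0.636, 0.065, 0.14]]
```

The plate top is at 38 mm, level, with the rim at 140 mm, so the jug is fully home. The driver is in the tray and the bystanders are where they were. Handing in.

```bash
python3 -c "
from workcell import ticket; print(ticket.close_job())"
```

```text
the job is handed in; nothing more can be done
None
```

The job is handed in after about 28 s of robot time: bolt in the stainless tin, driver in the red tray, jug seated level over both pegs, and the oiler and can where they stood; an early axis mix-up pressed the open gripper down on the deck area at about 30 N, but the bolt and driver did not move.

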